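# Draw the bridal bangle's plate back from the shop window

### The job

Press the brass lever down until the aluminium slide lies fully level, while the plate is still out at the window end. Then press gently on the bare near end of the bone plate and drag it back by friction towards the lever end until it is fully home against the near lip, and let go. Do not touch the gilt bridal bangle on the plate and leave the other jewellery and the mirror where they are.

Things in the scene. Friction and masses are not known exactly. Their poses are not given: they have to be found in the camera images.
- stand: Fixed foot of the tilting slide: dark steel base plate 300 x 100 x 6 mm on the glass shelf (shelf top 10 mm over the work surface). Origin: centre of its underside. +x runs along the slide to its far (street) end, -x to the near end, the robot's side; +y is the lever's side; z up.
- stand_axle (a point): Fixed point on the slide's cross axle, 135 mm in +x of the stand's origin and 18 mm up. The bearing brackets beside it stand 30 mm high. The slide is an open aluminium channel 98 mm wide, reaching 270 mm from the axle towards the near end; a flat hood over its far end covers 75 mm on the near side of the axle, top 43 mm above the stand's underside when level.
- stand_near (a point): Fixed point on the middle line at the inner face of the near lip when the slide is level, at the height of the channel's floor: 130 mm in -x of the stand's origin, 18 mm up. The lip is 5 mm thick and 16 mm high. The channel's two side cheeks are 10 mm thick, 78 mm apart inside, and 22 mm high over the floor (40 mm above the stand's underside).
- slide (a joint): Tilt of the slide (rad) about the axle. 0 = level, resting on its stop; positive = near end raised; starts at 0.12 to 0.22. The axle is stiff: the slide stays at any tilt where it is left; about 2 to 4 N down on the lever moves it until the stop.
- lever: Brass lever fixed to the slide, beside the near end on +y: a rod that ends in a round flat thumb pad 34 mm across, 8 mm thick. Origin: centre of the pad's top face. With the slide level it lies at x -100, y +105, z +28 mm of the stand; it moves on an arc of radius 235 mm about the axle.
- plate (a joint): How far (m) the flat bone plate is slid out from home (0: its near edge touches the near lip) towards the far end; starts at 0.045 to 0.064, limit 0.066. The plate, 205 x 74 mm, fills the channel between the cheeks; its bare part reaches from its near edge to 53 mm from it: press there, e.g. 27 mm from the edge. Sliding it takes about 3 N; it stays where it is left.
- plate_edge (a point): Point on the middle line at the plate's near edge, at the height of the channel's floor; it moves with the plate and the slide. The plate's flat top is 7 to 21 mm above it (25 to 39 mm above the stand's underside when level): the packing differs and is not measured, so feel for it. It yields 1 mm at 12 N. Brittle: over 18 N cracks it. Press with 12 to 14 N; fingertip friction varies.
- bridal: Gilt beaded bridal bangle, 66 mm across, 10 mm high, lying flat on the middle line, held 1 to 15 mm over the plate by two small steel clip posts; it moves with the plate. Origin: under its centre, 87 mm from the plate's near edge and 22 mm above the channel's floor, whatever the height of the plate's top. Not to be touched.
- meena: Pair of enamelled bangles, one stack 68 mm across and 17 mm high, loose on the shelf. Origin: centre of the underside. Leave alone.
- copper: Twisted copper bracelet, ring 69 mm across and 8 mm high, loose on the shelf. Origin: centre of the underside. Leave alone.
- bone: Carved bone bangle, ring 78 mm across and 20 mm high, loose on the shelf. Origin: centre of the underside. Leave alone.
- mirror: Chrome hand mirror lying flat: disc 90 mm across, 8 mm thick, with a handle to 145 mm from the disc's centre along its +x. Origin: under the disc's centre. Leave alone.

How it is judged:
On the way, in this order (a step that is already met when the one before it is completed fails the run):
1. the lever is pressed down until the slide is level, the plate still out (value of joint slide below 0.025 rad and contact force between lever and anything else above 0.5 N and value of joint plate above 0.035 m), for 0.1 s.
2. the plate is drawn home against the near lip, the slide level (value of joint plate below 0.004 m and value of joint slide below 0.03 rad), for 0.2 s.
At the end, for the whole second after the job is handed in: the slide is level (within 0.03 rad), the plate is home within 4 mm of the near lip and at rest with its bangle (all of step 2 and linear speed of bridal below 0.01 m/s); the robot touches nothing.
It fails at once if the plate is pressed with more than 18 N (contact force between plate and anything else above 18 N).
It fails at once if the bridal bangle is touched (contact force between bridal and anything else above 0.5 N).
It fails at once if the other jewellery or the mirror is moved by more than 15 mm (distance of any of meena, copper, bone, mirror from where it was at the start of the episode above 0.015 m).
It also fails if it takes over 58 s, if anything falls off the work surface, if the arm or the gripper's body presses on something with over 40 N, if the wrist force passes 120 N, or if a joint passes its speed limit or range.

### The arm

A 6-joint arm with a two-finger parallel gripper is mounted at the origin on the work surface. World frame = base frame: x ahead of the robot, y to its left, z up, the work surface at z = 0. Lengths are in m, angles in rad, forces in N, time in s.
With the tool pointing down it reaches from about 0.35 to 0.85 m from the base axis. Payload 8.1 kg.
Tool frame: the origin (TCP) lies at the very end of the fingers, on their centre line; the grasp point (between the pads) lies robot.tcp_to_grasp behind it (robot.tcp_to_grasp is the distance from the TCP to the grasp point, in m); z points along the fingers, y is the line along which they close (so a half turn about z gives the same grasp; the last joint's range is limited). The gripper opens to 93 mm and grips with 3 to 60 N. Pads are 15 mm wide; open, the fingers measure 128 mm over their backs; the gripper's body (75 mm by 188 mm) begins 65 mm behind the grasp point.
Start: joints at [1.154, 0.13, 1.488, -0, 1.523, -0.085], TCP at [0.195, 0.567, 0.219] pointing down, gripper open.
Joint ranges: [-2.96, 2.96], [-0.89, 2.26], [0.02, 2.5], [-1.34, 4.48], [0, 2.73], [-2.66, 2.66]. Speed limits (rad/s): [2.39, 2.39, 2.79, 3.14, 3.14, 3.14].

### API

Orientations are given as a rotation vector (axis times angle).
In Python, from plant import robot gives the robot as it stands. The module is installed in compiled form; this text tells all that it offers.
- The arm moves only by the shell command python3 -m pendant 'ROWS' [FORCE]. ROWS is JSON, a list that holds one entry, the list of rows, each a list of 5 numbers: the opening, from 0 (shut) to 1 (fully open), then the shift along the tool's x, y, z in cm, then the turn about the tool's z in degrees. In form: [[[fingers, x, y, z, roll], ...]]. A call has 1 to 8 rows; each row shifts and turns the commanded pose from where the row before left it, along the tool's axes as they then stand; what a row does not reach is not made up. A row lasts 1/10 s, in which the tool goes at most 50 mm and 8.59 degrees, less where a joint would pass 70% of its speed; a pose out of reach is approached as far as the arm can. A call is refused whole if a number of a shift passes 5 or a number of a turn 8.59, either way. A call with a gripper value outside its range is refused whole. The fingers move at their own pace and stop on an object; FORCE is the grip in N (left out, the last holds). Time passes only in rows, so rows that do not move let the fingers close. It gives the time, the measured TCP pose, the force, the opening and the grip force at its end, in the units of the state.
- robot.read_state(): the state, without advancing time (a new reading comes with each control period).
- robot.read_camera(name): name is "scene" or "top" or "wrist"; returns a dict with "img" (384x512x3 uint8, blue, green, red), "K" (3x3 intrinsics, pixels), "pose" (4x4, takes a point from camera to world coordinates). Camera axes: x right, y up, looking along -z (the intrinsics and any distortion apply to the point x, -y, -z); pixel columns grow to the right and rows downward; lengths in m; the calibration is good to about 2 mm. The wrist camera is an equidistant fisheye: a pixel r from the principal point sees the ray r / f radians off the axis. A picture is of the moment at which its call begins. There is no depth.
- robot.close_job(): hands the job in; it is judged then, once.
The state is a dict: "t": time; "q": joint angles; "dq": joint speeds; "joint_torque": joint torques, N m; "tool_pos": TCP position; "orientation": TCP orientation; "force": force on the tool from outside, world axes, zero at the start; "wrist_torque": the same for the moment, N m; "opening": finger opening in m; "gripper_force": force on a finger pad.
Only numpy, scipy, OpenCV 4.12 (cv2) and the standard library are available. Lean on these libraries where they do the work, as an engineer would, in place of code of your own. Each camera call takes 0.05 s, during which the arm holds its last target. There are 200 camera calls.

## Working session

There is one attempt and no reset: what is moved stays moved. The work goes in short steps, Python scripts to look and compute and a shell command to move; the robot and the scene stay as the last step left them, time stands still between calls to the robot, and variables do not carry over. Pictures are saved under pics/ and viewed, at most 10 in all, crops included, and the job is handed in when it is done.

```bash
mkdir -p pics; cat > h.py <<'E'
import numpy as np, cv2
from plant import robot
def ray(c,u,v):
    K=np.array(c["K"]);P=np.array(c["pose"])
    d=np.array([(u-K[0,2])/K[0,0],-(v-K[1,2])/K[1,1],-1.]);return P[:3,3],P[:3,:3]@d
def onz(c,u,v,z):
    o,d=ray(c,u,v);return o+d*(z-o[2])/d[2]
def proj(c,p):
    K=np.array(c["K"]);P=np.array(c["pose"]);q=P[:3,:3].T@(np.array(p)-P[:3,3])
    return K[0,2]-K[0,0]*q[0]/q[2],K[1,2]+K[1,1]*q[1]/q[2]
E
python3 - <<'E'
from h import *
import pickle
d={}
for n in("scene","top"):
    c=robot.read_camera(n);d[n]=c;cv2.imwrite(f"pics/{n}0.png",cv2.resize(c["img"],(768,576)));print(n,np.round(c["K"],1).tolist(),np.round(c["pose"],3).tolist())
pickle.dump(d,open("c0.pkl","wb"))
s=robot.read_state();print(s["t"],s["tool_pos"],s["orientation"],s["force"],s["opening"],robot.tcp_to_grasp)
E
```

```text
scene [[373.8, 0.0, 255.2], [0.0, 373.8, 194.0], [0.0, 0.0, 1.0]] [[-0.757, -0.56, 0.337, 0.909], [0.654, -0.654, 0.381, 0.404], [0.007, 0.509, 0.861, 0.8], [0.0, 0.0, 0.0, 1.0]]
top [[455.4, 0.0, 254.3], [0.0, 455.4, 199.5], [0.0, 0.0, 1.0]] [[0.022, 0.987, -0.161, 0.451], [-1.0, 0.024, 0.011, 0.057], [0.015, 0.16, 0.987, 1.013], [0.0, 0.0, 0.0, 1.0]]
0.1 [0.19523132 0.56681273 0.21771437] [-5.18792412e-01 -3.09803262e+00  2.49893135e-03] [-0.3959178   0.70247229 -0.04965451] 0.09294810717027834 0.0188
```

View pics/top0.png

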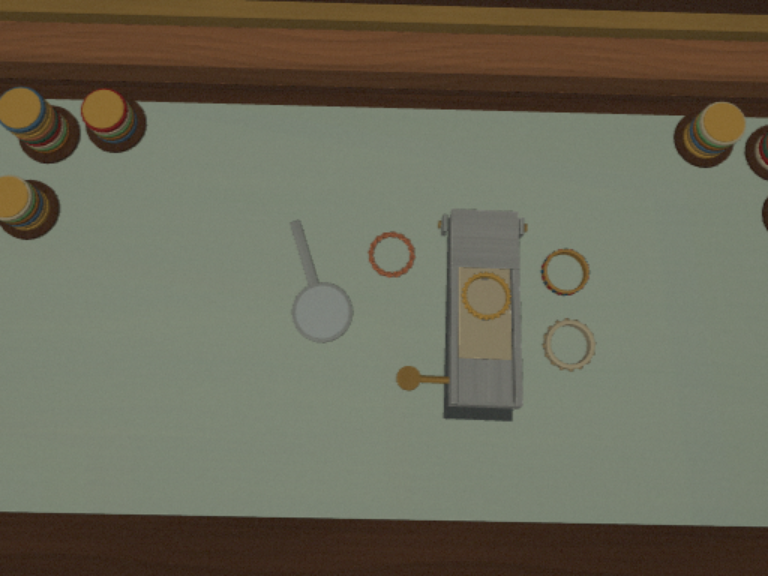

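View pics/scene0.png

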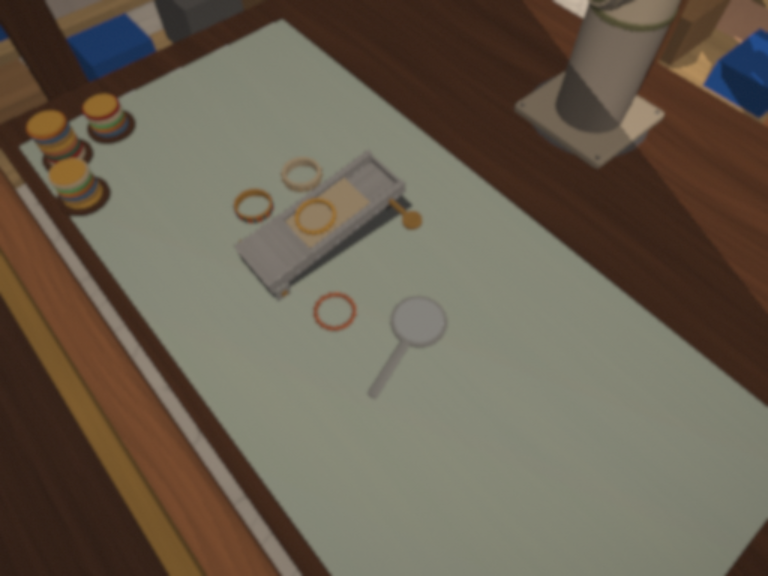

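The top view shows the slide at x 445–522, y 208–410. The lever pad is at (408,378), the brackets at (444,226) and (524,227), the dark base's near edge at y≈420, and the plate's near edge at y≈358. In the scene view the lever pad is at (411,219).

```bash
python3 - <<'E'
from h import *
import pickle
d=pickle.load(open("c0.pkl","rb"));T=d["top"];S=d["scene"]
def pad(c,u,v,r=14):
    hsv=cv2.cvtColor(c["img"],cv2.COLOR_BGR2HSV)
    m=cv2.inRange(hsv,(8,120,60),(28,255,255));b=np.zeros_like(m);cv2.circle(b,(u,v),r,255,-1);m&=b
    m=cv2.morphologyEx(m,cv2.MORPH_OPEN,np.ones((7,7),np.uint8))
    M=cv2.moments(m,True);return M["m10"]/M["m00"],M["m01"]/M["m00"],M["m00"]
pt=pad(T,272,252);ps=pad(S,274,146);print(pt,ps)
o1,a=ray(T,*pt[:2]);o2,b=ray(S,*ps[:2])
k=np.linalg.lstsq(np.c_[a,-b],o2-o1,rcond=None)[0];p,q=o1+k[0]*a,o2+k[1]*b
print("lever",p,q,np.linalg.norm(p-q))
f=1/1.5
print("base near L/R",onz(T,444*f,419*f,.016),onz(T,512*f,420*f,.016))
for u,v in((444,226),(524,227)):print("bracket",onz(T,u*f,v*f,.035))
for z in(.05,.065,.08):print(z,onz(T,447*f,408*f,z),onz(T,521*f,408*f,z),"plate",onz(T,485*f,358*f,z),"bangle",onz(T,486*f,296*f,z))
cv2.imwrite("pics/topc.png",cv2.resize(T["img"][130:290,255:365],None,fx=5,fy=3.7*5/3.7*.75,interpolation=cv2.INTER_CUBIC))
E
```

```text
(271.7231638418079, 251.48022598870057, 177.0) (273.55172413793105, 145.9655172413793, 87.0)
lever [0.4973459  0.00784544 0.06872668] [0.49903223 0.00576048 0.06891647] 0.0026882661273426173
base near L/R [ 0.44123697 -0.04826123  0.016     ] [ 0.44191111 -0.14643083  0.016     ]
bracket [ 0.72258833 -0.04435216  0.035     ]
bracket [ 0.72408767 -0.16298078  0.035     ]
0.05 [ 0.4567854  -0.04877029  0.05      ] [ 0.4590173  -0.15226314  0.05      ] plate [ 0.52768095 -0.10207487  0.05      ] bangle [ 0.61651759 -0.10376547  0.05      ]
0.065 [ 0.45670139 -0.04712852  0.065     ] [ 0.45889854 -0.14900958  0.065     ] plate [ 0.52649283 -0.09960294  0.065     ] bangle [ 0.61394595 -0.10126721  0.065     ]
0.08 [ 0.45661738 -0.04548674  0.08      ] [ 0.45877977 -0.14575603  0.08      ] plate [ 0.52530471 -0.09713101  0.08      ] bangle [ 0.61137431 -0.09876895  0.08      ]
```

View pics/topc.png

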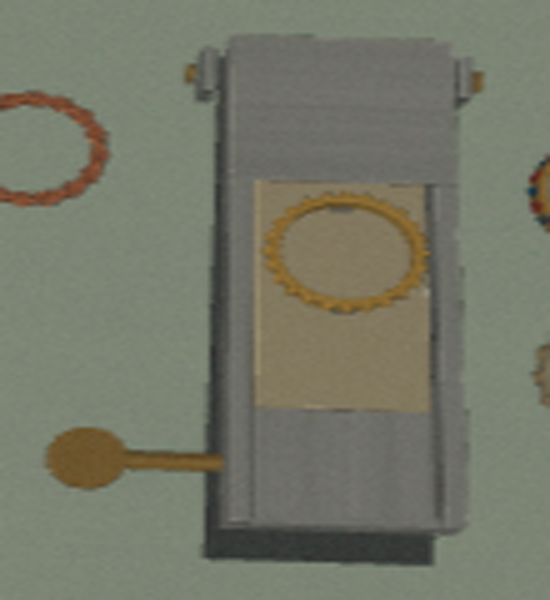

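The crop confirms the geometry. The slide is nearly parallel to world x, with the axle near x≈0.725 and the middle line at y≈-0.10. The lever pad is at about (0.496, 0.007, 0.069). I'll turn the tool by -19° and go over the lever.

```bash
python3 -m pendant '[[[0,0,0,0,-6.4],[0,0,0,0,-6.4],[0,0,0,0,-6.2],[0,-2.3,-4.3,0,0],[0,-2.3,-4.3,0,0],[0,-2.3,-4.3,0,0],[0,-2.3,-4.3,0,0],[0,-2.3,-4.3,0,0]]]' 30; python3 -m pendant '[[[0,-2.3,-4.3,0,0],[0,-2.3,-4.3,0,0],[0,-2.3,-4.3,0,0],[0,-2.3,-4.3,0,0],[0,-2.3,-4.3,0,0],[0,-2.3,-4.3,0,0],[0,-2.3,-4.3,0,0],[0,0,0,0,0]]]'
```

```text
t: 0.9
tool_pos: [0.3107, 0.3504, 0.2182]
orientation: [0.0, -3.141, 0.001]
force: [0.9, 0.2, 0.9]
opening: 0.0333
gripper_force: 0.0
t: 1.7
tool_pos: [0.4728, 0.0462, 0.2181]
orientation: [-0.009, -3.141, 0.003]
force: [-0.3, 0.0, -0.7]
opening: 0.0005
gripper_force: 0.0
```

```bash
python3 -m pendant '[[[0,-1,-2,2,0],[0,-1,-2,3,0],[0,0,0,3,0],[0,0,0,3,0],[0,0,0,1.5,0],[0,0,0,0,0],[0,0,0,0,0]]]'; python3 - <<'E'
from h import *
for n in("scene","wrist"):
    c=robot.read_camera(n);s=c["img"]
    cv2.imwrite(f"pics/{n}1.png",cv2.resize(s,(768,576)))
s=robot.read_state();print(s["tool_pos"],s["force"])
E
```

```text
t: 2.4
tool_pos: [0.4916, 0.0116, 0.0945]
orientation: [-0.001, 3.141, 0.0]
force: [0.4, 0.1, -0.1]
opening: 0.0008
gripper_force: 0.0
[0.49266903 0.01142421 0.0956021 ] [1.11685724 0.86420024 0.53832855]
```

View pics/wrist1.png

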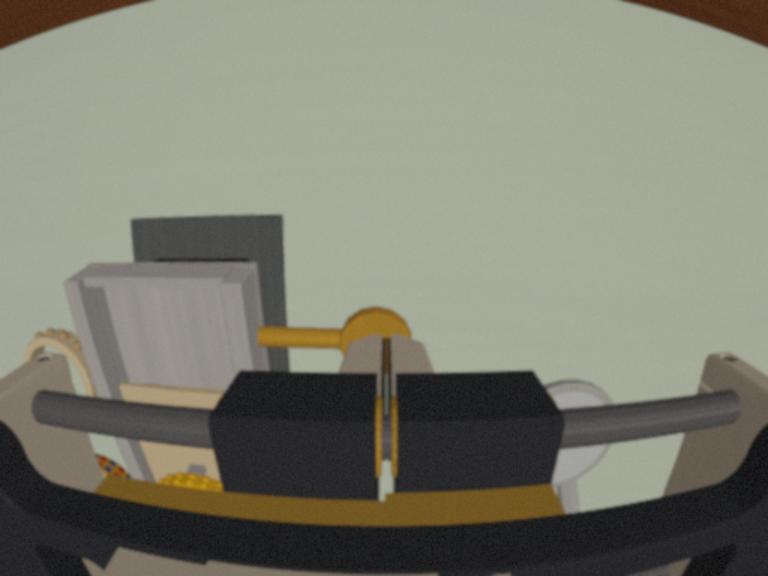

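The wrist view shows the lever pad centred at (376,328), straight under the shut fingers (386). The tool is about 4 mm too far towards +y, so I correct that and press.

```bash
python3 -m pendant '[[[0,0,-0.4,1,0],[0,0,0,1,0],[0,0,0,0.5,0],[0,0,0,0.5,0],[0,0,0,0.5,0],[0,0,0,0.5,0],[0,0,0,0.5,0],[0,0,0,0,0]]]'; python3 -m pendant '[[[0,0,0,0.3,0],[0,0,0,0.2,0],[0,0,0,0,0]]]'
```

```text
t: 3.3
tool_pos: [0.4909, 0.0073, 0.0477]
orientation: [-0.0, -3.141, -0.0]
force: [-0.9, -0.6, 0.2]
opening: 0.0005
gripper_force: 0.0
t: 3.6
tool_pos: [0.4914, 0.0073, 0.0435]
orientation: [0.0, 3.141, 0.0]
force: [-0.8, -0.5, -0.8]
opening: 0.0004
gripper_force: 0.0
```

```bash
python3 -m pendant '[[[0,0,0,0.2,0],[0,0,0,0.2,0]]]'; python3 - <<'E'
from h import *
for n in("scene","wrist"):
    c=robot.read_camera(n);s=c["img"]
    if n=="scene":s=s[80:220,140:310]
    else:s=s[130:330,30:330]
    cv2.imwrite(f"pics/{n}2.png",cv2.resize(s,None,fx=2.6,fy=2.6,interpolation=cv2.INTER_CUBIC))
F=[robot.read_state()["force"]]
print(F)
E
```

```text
t: 3.8
tool_pos: [0.4914, 0.0072, 0.0397]
orientation: [0.0, 3.141, 0.0]
force: [-1.7, -0.1, 1.7]
opening: 0.0003
gripper_force: 1.2
[array([ 0.06133968, -0.23150809, -0.29034516])]
```

View pics/scene2.png

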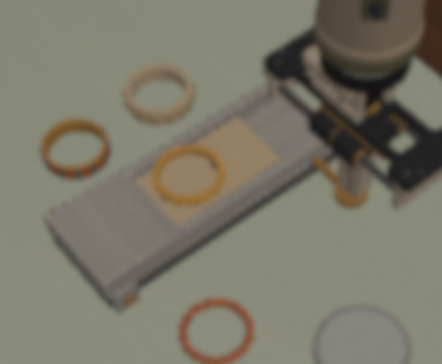

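The scene crop shows the fingers on the brass pad at (350,195) and the slide nearly level. I carry on down in small steps until it meets the stop.

```bash
python3 -m pendant '[[[0,0,0,0.1,0],[0,0,0,0.1,0],[0,0,0,0,0]]]';python3 -m pendant '[[[0,0,0,0.1,0],[0,0,0,0,0]]]'; python3 -m pendant '[[[0,0,0,0.1,0],[0,0,0,0,0]]]'
```

```text
t: 4.2
tool_pos: [0.4914, 0.0072, 0.0383]
orientation: [-0.0, -3.141, 0.0]
force: [-3.8, 0.7, 9.2]
opening: 0.0006
gripper_force: 4.3
t: 4.4
tool_pos: [0.4914, 0.0073, 0.0381]
orientation: [-0.0, -3.141, 0.0]
force: [-8.3, 0.7, 18.8]
opening: 0.0001
gripper_force: 9.3
t: 4.6
tool_pos: [0.4915, 0.0072, 0.0381]
orientation: [-0.0, -3.141, 0.0]
force: [-14.2, 0.6, 29.2]
opening: 0.0008
gripper_force: 14.2
```

The stop was reached at z = 0.038, as predicted, with a stiffness of about 10 N/mm. I lift, step aside and remeasure the level slide.

```bash
python3 -m pendant '[[[0,0,0,-1,0],[0,0,0,-4,0],[0,0,2,-4,0],[0,0,4,-1,0],[0,0,4,0,0],[0,0,0,0,0],[0,0,0,0,0]]]'; python3 - <<'E'
from h import *
import pickle
c=robot.read_camera("top");pickle.dump(c,open("c1.pkl","wb"))
cv2.imwrite("pics/top3.png",cv2.resize(c["img"][130:290,255:365],None,fx=5,fy=3.75,interpolation=cv2.INTER_CUBIC))
print(robot.read_state()["force"])
E
```

```text
t: 5.3
tool_pos: [0.4911, 0.1077, 0.1354]
orientation: [0.003, -3.141, 0.001]
force: [0.3, 0.3, -0.4]
opening: 0.0002
gripper_force: 0.0
[ 0.4032515  -0.7960328   0.33995075]
```

View pics/top3.png

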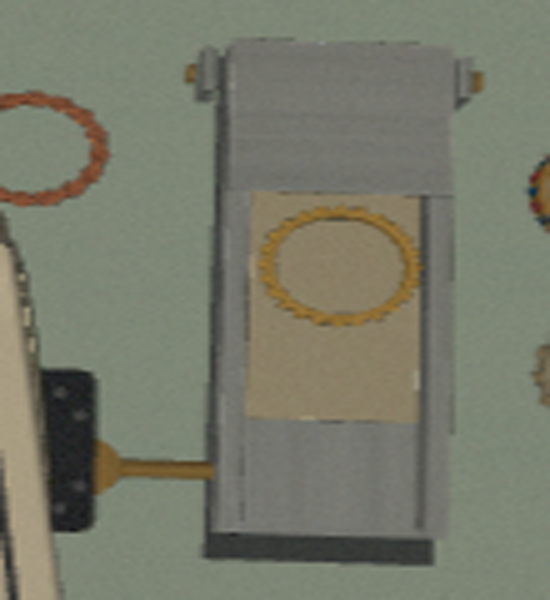

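The slide is now level. In the crop the plate's near edge is at v≈420 with its middle at u≈333. The lip's outer edge is at v≈533, and the bangle's centre is at (341,266).

```bash
python3 - <<'E'
from h import *
import pickle
c=pickle.load(open("c1.pkl","rb"))
g=lambda u,v,z:np.round(onz(c,255+u/5-.4,130+v/3.75-.37,z),4)
print("lip outer",g(220,531,.044),g(445,537,.044))
print("plate edge mid",g(333,420,.036),g(333,420,.048),"L",g(246,419,.042),"R",g(419,422,.042))
print("bangle",g(341,266,.058))
print("hood edge",g(222,192,.053),g(455,195,.053))
print("cheek near",g(212,530,.05),g(448,537,.05))
print("base",g(205,558,.016),g(434,565,.016))
print("axle ends",g(186,74,.028),g(485,82,.028))
E
```

```text
lip outer [ 0.4584 -0.0507  0.044 ] [ 0.4572 -0.1457  0.044 ]
plate edge mid [ 0.5223 -0.0998  0.036 ] [ 0.5215 -0.0979  0.048 ] L [ 0.5216 -0.0616  0.042 ] R [ 0.5216 -0.1356  0.042 ]
bangle [ 0.6081 -0.0999  0.058 ]
hood edge [ 0.6508 -0.0494  0.053 ] [ 0.6515 -0.1501  0.053 ]
cheek near [ 0.4589 -0.0467  0.05  ] [ 0.4572 -0.1457  0.05  ]
base [ 0.4431 -0.0474  0.016 ] [ 0.4413 -0.1466  0.016 ]
axle ends [ 0.7273 -0.0357  0.028 ] [ 0.7258 -0.1696  0.028 ]
```

```bash
python3 -m pendant '[[[0,-1,-4,0,0],[0,-1,-4,0,0],[0,-1,-4,0,0],[0,-1,-4,0,0],[0,-1.2,-4.6,0,0],[0,0,0,3,0],[0,0,0,3,0],[0,0,0,0,0]]]'; python3 -m pendant '[[[0,0,0,1,0],[0,0,0,0.5,0],[0,0,0,0,0],[0,0,0,0,0]]]'; python3 - <<'E'
from h import *
import pickle
c=robot.read_camera("wrist");cv2.imwrite("pics/wrist4.png",cv2.resize(c["img"],(768,576)))
s=robot.read_state();print(s["tool_pos"],s["force"])
E
```

```text
t: 6.15
tool_pos: [0.5389, -0.0998, 0.0704]
orientation: [-0.005, -3.133, -0.003]
force: [-1.3, 0.8, -0.6]
opening: 0.0002
gripper_force: 0.0
t: 6.55
tool_pos: [0.544, -0.0988, 0.0617]
orientation: [-0.001, 3.14, -0.001]
force: [0.4, -0.2, 0.2]
opening: 0.0002
gripper_force: 0.0
[ 0.54405545 -0.09877292  0.06174062] [0.56614965 0.10388307 0.91857642]
```

View pics/wrist4.png

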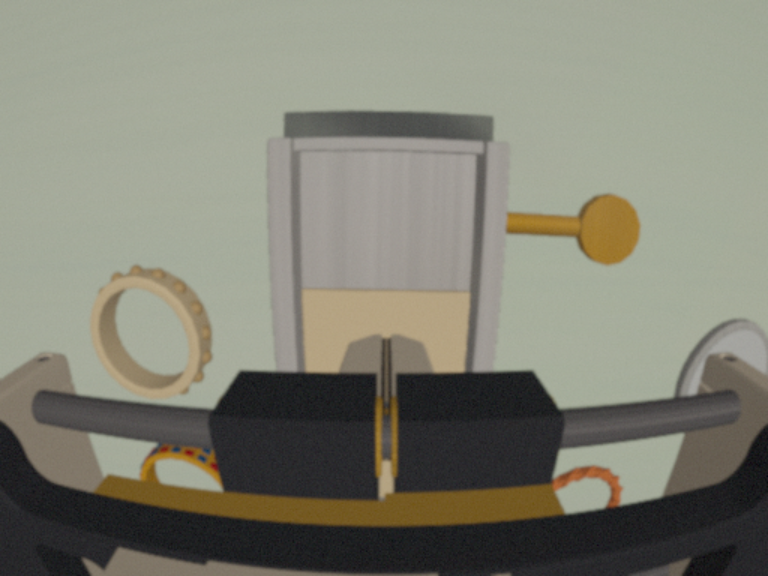

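The wrist view shows the fingers centred on the bare plate end. The plate's edge is at v≈290 and the channel runs from u≈300 to 475. Now I feel for the plate.

```bash
python3 -m pendant '[[[0,0,0,0.4,0],[0,0,0,0.3,0],[0,0,0,0.2,0],[0,0,0,0.1,0],[0,0,0,0,0]]]'; python3 -m pendant '[[[0,0,0,0.1,0],[0,0,0,0.1,0],[0,0,0,0,0]]]';  python3 -m pendant '[[[0,0,0,0.1,0],[0,0,0,0,0]]]'
```

```text
t: 7.1
tool_pos: [0.5431, -0.0987, 0.0503]
orientation: [-0.0, -3.141, -0.0]
force: [-0.1, 0.5, -0.1]
opening: 0.0006
gripper_force: 0.0
t: 7.4
tool_pos: [0.5432, -0.0988, 0.0485]
orientation: [-0.0, -3.141, -0.0]
force: [-0.0, 0.0, -0.1]
opening: 0.0003
gripper_force: 0.0
t: 7.6
tool_pos: [0.5432, -0.0988, 0.0475]
orientation: [-0.0, -3.141, -0.0]
force: [-0.2, 0.1, 0.2]
opening: 0.0007
gripper_force: 0.0
```

```bash
python3 -m pendant '[[[0,0,0,0.1,0],[0,0,0,0,0]]]'|sed -n '2p;4p'; python3 -m pendant '[[[0,0,0,0.1,0],[0,0,0,0,0]]]'|sed -n '2p;4p'
```

```text
tool_pos: [0.5432, -0.0988, 0.0465]
force: [0.4, -0.4, 0.3]
tool_pos: [0.5432, -0.0987, 0.0455]
force: [0.1, 0.3, 0.2]
```

```bash
python3 -c "
from plant import robot
s=robot.read_state();print(s['tool_pos'],s['force'])"
```

```text
[ 0.5431787  -0.09872635  0.04547291] [0.08725314 0.30462858 0.16517561]
```

```bash
for i in 1; do python3 -m pendant '[[[0,0,0,0.1,0],[0,0,0,0,0]]]'|sed -n '2p;4p'; python3 -m pendant '[[[0,0,0,0.1,0],[0,0,0,0,0]]]'|sed -n '2p;4p'; done
```

```text
tool_pos: [0.5432, -0.0988, 0.0445]
force: [0.1, -0.0, 0.2]
tool_pos: [0.5432, -0.0988, 0.0435]
force: [-0.2, -0.3, 0.4]
```

```bash
python3 -m pendant '[[[0,0,0,0.1,0],[0,0,0,0,0]]]'|sed -n '2p;4p'; python3 -m pendant '[[[0,0,0,0.1,0],[0,0,0,0,0]]]'|sed -n '2p;4p'
```

```text
tool_pos: [0.5433, -0.0988, 0.0425]
force: [0.2, 0.4, 0.6]
tool_pos: [0.5434, -0.0988, 0.0421]
force: [-2.5, 0.0, 5.5]
```

```bash
python3 -m pendant '[[[0,0,0,0.07,0],[0,0,0,0,0],[0,0,0,0,0]]]'|sed -n '2p;4p'; python3 -c "
from plant import robot
s=robot.read_state();print(s['tool_pos'],s['force'])"
```

```text
tool_pos: [0.5437, -0.0988, 0.0418]
force: [-2.8, 0.8, 7.4]
[ 0.54367664 -0.09881124  0.04184165] [-2.8476193   0.79350554  7.40781322]
```

```bash
python3 -m pendant '[[[0,0,0,0.08,0],[0,0,0,0,0],[0,0,0,0,0]]]'|sed -n '2p;4p'; python3 -m pendant '[[[0,0,0,0.02,0],[0,0,0,0,0],[0,0,0,0,0]]]'|sed -n '2p;4p'
```

```text
tool_pos: [0.5442, -0.0988, 0.0416]
force: [-3.8, 1.7, 10.4]
tool_pos: [0.5443, -0.0988, 0.0415]
force: [-2.5, 2.2, 10.5]
```

```bash
python3 -m pendant '[[[0,0,0,0.05,0],[0,0,0,0,0],[0,0,0,0,0]]]'|sed -n '2p;4p'; python3 -m pendant '[[[0,0.1,0,0,0],[0,0.1,0,0,0],[0,0.1,0,0,0],[0,0.1,0,0,0]]]'|sed -n '2p;4p'
```

```text
tool_pos: [0.5446, -0.0989, 0.0414]
force: [-2.8, 1.7, 12.2]
tool_pos: [0.542, -0.0989, 0.0417]
force: [3.1, 2.4, 8.5]
```

```bash
python3 -m pendant '[[[0,0,0,0.06,0],[0,0.1,0,0.03,0],[0,0.1,0,0,0]]]'|sed -n '2p;4p'; python3 -m pendant '[[[0,0.1,0,0,0],[0,0.1,0,0,0],[0,0.1,0,0,0],[0,0.1,0,0,0]]]'|sed -n '2p;4p'
```

```text
tool_pos: [0.5406, -0.0989, 0.0414]
force: [3.3, 3.6, 11.9]
tool_pos: [0.5366, -0.0988, 0.0414]
force: [3.4, 2.8, 11.1]
```

```bash
python3 -m pendant '[[[0,0.1,0,0.03,0],[0,0.1,0,0,0],[0,0.1,0,0,0],[0,0.1,0,0,0],[0,0.1,0,0,0],[0,0.1,0,0,0],[0,0.1,0,0,0],[0,0.1,0,0,0]]]'|sed -n '2p;4p'; python3 - <<'E'
from h import *
c=robot.read_camera("wrist");cv2.imwrite("pics/wrist5.png",cv2.resize(c["img"],(768,576)))
E
```

```text
tool_pos: [0.5288, -0.0987, 0.0413]
force: [3.7, 3.8, 11.8]
```

View pics/wrist5.png

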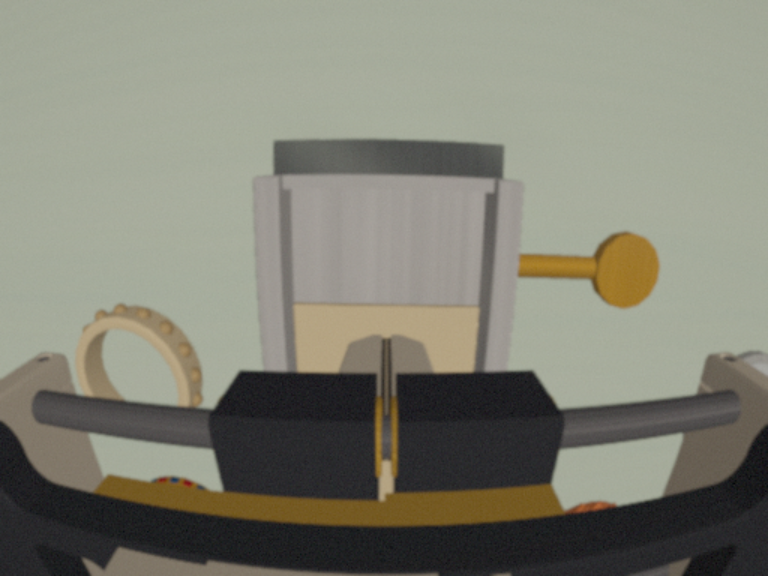

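The plate's edge is now at v≈304 and the lip's inner edge at v≈188. I cast these through the fisheye to see how far the plate has moved.

```bash
cat >> h.py <<'E'
def fish(c,u,v,z):
    K=np.array(c["K"]);P=np.array(c["pose"]);x=(u-K[0,2]);y=(v-K[1,2]);r=np.hypot(x,y);t=r/K[0,0]
    d=P[:3,:3]@np.array([np.sin(t)*x/r,-np.sin(t)*y/r,-np.cos(t)]);o=P[:3,3];return o+d*(z-o[2])/d[2]
def edges():
    c=robot.read_camera("wrist")
    col=cv2.cvtColor(c["img"],cv2.COLOR_BGR2HSV)[:, 215:300,1].mean(1)
    row=100+np.argmax(np.diff(cv2.GaussianBlur(col.reshape(-1,1),(1,5),0).ravel())[100:222])
    return row,fish(c,257,row+.5,.0425),c
E
python3 - <<'E'
from h import *
r,p,c=edges();print(r*1.5,p,"lip in(top)",fish(c,257,190/1.5,.044))
s=robot.read_state();print(s["tool_pos"],s["force"],s["t"])
E
```

```text
303.0 [ 0.50728911 -0.09830929  0.0425    ] lip in(top) [ 0.46364053 -0.09827694  0.044     ]
[ 0.52861055 -0.09864421  0.04126608] [ 2.35176935  4.29440448 13.44287934] 12.0
```

The plate moves with the finger: its edge is at 0.507 and the lip at about 0.463, so about 44 mm remain.

```bash
python3 -m pendant '[[[0,0.1,0.03,0,0],[0,0.15,0,0,0],[0,0.15,0,0,0],[0,0.15,0,0,0],[0,0.15,0,0,0],[0,0.15,0,0,0],[0,0.15,0,0,0],[0,0.1,0,0,0]]]'|sed -n '2p;4p'
```

```text
tool_pos: [0.5178, -0.0985, 0.0413]
force: [3.8, 4.3, 13.6]
```

```bash
python3 -m pendant '[[[0,0.1,0.03,-0.02,0],[0,0.15,0,0,0],[0,0.15,0,0,0],[0,0.15,0,0,0],[0,0.15,0,0,0],[0,0.15,0,0,0],[0,0.15,0,0,0],[0,0.1,0,0,0]]]'|sed -n '2p;4p';  python3 - <<'E'
from h import *
r,p,c=edges();print(r*1.5,p)
E
python3 -m pendant '[[[0,0.1,0,0,0],[0,0.15,0,0,0],[0,0.15,0,0,0],[0,0.15,0,0,0],[0,0.1,0,0,0]]]'|sed -n '2p;4p'
```

```text
tool_pos: [0.5066, -0.0983, 0.0414]
force: [3.5, 3.6, 12.4]
303.0 [ 0.48530817 -0.09791482  0.0425    ]
tool_pos: [0.5001, -0.0982, 0.0413]
force: [3.7, 4.4, 11.6]
```

```bash
python3 -m pendant '[[[0,0.1,0,0.02,0],[0,0.15,0,0,0],[0,0.15,0,0,0],[0,0.15,0,0,0],[0,0.15,0,0,0],[0,0.15,0,0,0],[0,0.1,0,0,0]]]'|sed -n '2p;4p'; python3 -m pendant '[[[0,0.1,0,0,0],[0,0.1,0,0,0],[0,0.1,0,0,0]]]'|sed -n '2p;4p'
```

```text
tool_pos: [0.4908, -0.0981, 0.0413]
force: [3.4, 5.3, 13.2]
tool_pos: [0.4878, -0.098, 0.0412]
force: [3.5, 5.1, 13.7]
```

```bash
python3 -m pendant '[[[0,0.1,0,0,0],[0,0.1,0,0,0]]]'|sed -n '2p;4p'; python3 - <<'E'
from h import *
r,p,c=edges();print(r*1.5,p)
cv2.imwrite("pics/wrist6.png",cv2.resize(c["img"][120:260,150:370],None,fx=3,fy=3,interpolation=cv2.INTER_CUBIC))
E
```

```text
tool_pos: [0.4858, -0.098, 0.0412]
force: [3.4, 5.3, 13.1]
303.0 [ 0.46443044 -0.09761795  0.0425    ]
```

View pics/wrist6.png

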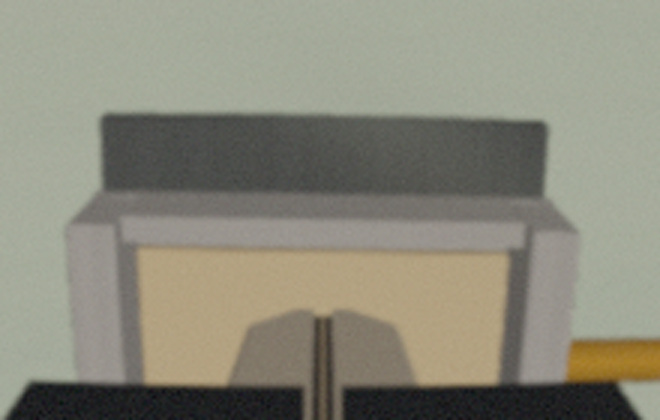

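The crop shows the plate's edge almost against the lip (v≈248). I keep dragging until the force rises or the finger slips.

```bash
python3 -m pendant '[[[0,0.1,0,-0.02,0],[0,0.1,0,0,0]]]'|sed -n '2p;4p'; python3 -m pendant '[[[0,0.1,0,0,0],[0,0.05,0,0,0]]]'|sed -n '2p;4p'; python3 - <<'E'
from h import *
r,p,c=edges();print(r*1.5,p)
E
```

```text
tool_pos: [0.4837, -0.0979, 0.0413]
force: [3.4, 5.9, 12.6]
tool_pos: [0.4828, -0.0982, 0.0415]
force: [5.3, 5.1, 10.4]
307.5 [ 0.46337344 -0.09782442  0.0425    ]
```

```bash
python3 -m pendant '[[[0,0.1,0,0.02,0],[0,0.1,0,0,0],[0,0,0,0,0]]]'|sed -n '2p;4p'; python3 - <<'E'
from h import *
r,p,c=edges();print(r*1.5,p)
E
```

```text
tool_pos: [0.4812, -0.0987, 0.0415]
force: [6.2, 2.4, 10.4]
312.0 [ 0.463628   -0.09835294  0.0425    ]
```

The edge has stopped at 0.4635 while the finger slips and the force has risen, so the plate is home. I lift off and verify.

```bash
python3 -m pendant '[[[0,-0.05,0,-0.1,0],[0,0,0,-0.3,0],[0,0,0,-2,0],[0,0,0,-4,0],[0,0,3,-4,0],[0,0,4,-2,0],[0,0,4,0,0],[0,0,4,0,0]]]'|sed -n '2p;4p'; python3 -m pendant '[[[0,0,4,0,0],[0,0,4,0,0],[0,0,0,0,0],[0,0,0,0,0]]]';python3 - <<'E'
from h import *
c=robot.read_camera("top")
cv2.imwrite("pics/top7.png",cv2.resize(c["img"][130:290,255:365],None,fx=5,fy=3.75,interpolation=cv2.INTER_CUBIC))
E
```

```text
tool_pos: [0.4775, 0.053, 0.1633]
force: [0.6, 0.2, -0.6]
t: 17.4
tool_pos: [0.4767, 0.1322, 0.1618]
orientation: [0.003, -3.14, 0.001]
force: [-0.7, -0.6, -0.5]
opening: 0.0003
gripper_force: 0.0
```

View pics/top7.png

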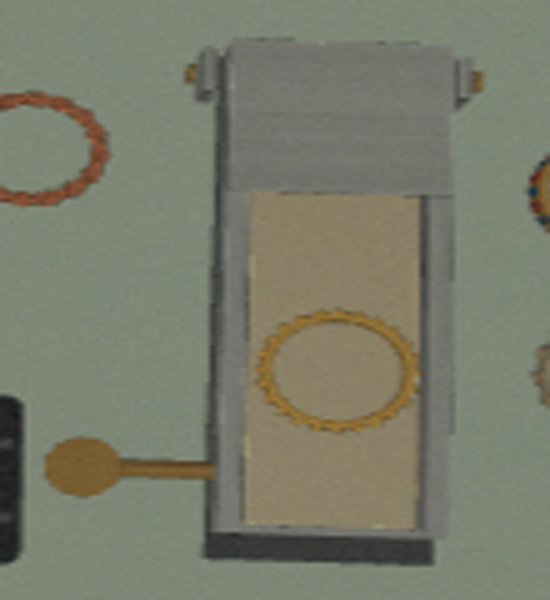

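The top view shows the plate's near edge at v≈525, against the lip (v≈527–535). The slide is level and the bangle's centre is at (338,370), where it should be.

```bash
python3 -c "
from plant import robot
print(robot.close_job())"
```

```text
the job is handed in; nothing more can be done
None
```

I pressed the lever until the slide was level, then dragged the plate home against the near lip, let go and handed in the job at about 17.5 s; the hand-in call returned no verdict.

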